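# Tip the red noodle carton out of the packed rack and stand it on the trivet

## Task

The red noodle carton is packed tightly in the wooden rack with a green and a yellow one. Tip it towards you by its top edge and let it lean by itself on the rack's front rail, then grip it by its spine, lift it out and stand it upright in the middle of the round cork trivet, setting it down gently. Leave the other two cartons standing in their places.

Things in the scene. Friction and masses are not known exactly. Their poses are not given: they have to be found in the camera images.
- red_box_center (a point): Red noodle carton, rigid box 90 mm deep (x), 46 thick (y), 200 tall (z), 175-350 g. Point: its centre. x runs from its spine (46 mm wide face with pale panel, towards the robot) to its back, z up. Starts in any of the rack's three places, 4 mm gaps. Drawn by the top of its back it tips about its lower front edge, passes balance at 24 deg (0.42 rad) and rests on the rail at about 30 deg, its top sides free to grip.
- green_box_center (a point): Green carton, same size and axes, point at its centre; stays upright in the rack. The rack is wooden and fixed, turned as the cartons are: floor 8 mm thick, so carton tops stand 208 mm above the table; side walls 118 mm high beside the row; back wall 10 to 16 mm behind the cartons' backs and only 98 mm high, the space above and behind it being free.
- yellow_box_center (a point): Yellow carton, same size and axes, point at its centre; stays upright in the rack. The rack's front: a 5 mm high sill at the feet of the spines, which keeps them from sliding forward, and a round steel rail 8 mm thick running along y, its axis 40 mm in front of the spines and 76 mm above the table, between side plates 86 mm high.
- trivet: Round cork trivet, 150 mm across and 8 mm thick, fixed flat on the table. Its origin is the centre of its underside, on the table; z points up.
Not all that is in view belongs to the job. There is more than one size of the part that bears red_box_center; the job needs the largest. What is meant by the trivet is not blue, and is the smaller of those in its own colour.

How it is judged (in metres and radians):
On the way:
1. the red carton leans by itself on the rack's front rail, tipped forward, nothing of the robot touching it (angle between red_box_center's own z axis and vertical between 0.43 and 0.8 rad and distance of red_box_center from where it was at the start of the episode below 0.09 m and contact force between red_box and the arm below 0.2 N and contact force between red_box and the fingers below 0.2 N), for 0.2 s.
At the end, for the whole second after the job is handed in: The red carton stands upright (within about 6 degrees) and at rest on the trivet, its centre within 30 mm of the trivet's centre; the green and yellow cartons still stand upright (within about 9 degrees) within 25 mm of where they were (horizontal distance between red_box_center and trivet below 0.03 m and angle between red_box_center's own z axis and vertical below 0.1 rad and height (world z) of red_box_center between 0.102 and 0.114 m and linear speed of red_box below 0.02 m/s and distance of each of green_box_center, yellow_box_center from where it was at the start of the episode below 0.025 m and angle between each of green_box_center, yellow_box_center's own z axis and vertical below 0.15 rad); the robot touches nothing.
It fails at once if the green or the yellow carton is tipped over or pulled out of its place (angle between any of green_box_center, yellow_box_center's own z axis and vertical above 0.3 rad or distance of any of green_box_center, yellow_box_center from where it was at the start of the episode above 0.05 m).
It fails at once if the red carton is dropped (moves faster than 0.5 m/s while the fingers do not touch it) (linear speed of red_box above 0.5 m/s and contact force between red_box and the fingers below 0.1 N).
It also fails if it takes over 56 s, if anything falls off the work surface, if the arm or the gripper's body presses on something with over 40 N, if the wrist force passes 120 N, or if a joint passes its speed limit or range.

## Robot

A 7-joint arm with a two-finger parallel gripper is mounted at the origin on the work surface. World frame = base frame: x ahead of the robot, y to its left, z up, the work surface at z = 0. Lengths are in mm, angles in rad, forces in N, time in s.
With the tool pointing down it reaches from about 400 to 900 mm from the base axis. Payload 5.5 kg.
Tool frame: the origin (TCP) lies midway between the tips of the shut fingers; the grasp point (between the pads) lies 19 mm behind it; x points along the fingers, y is the direction in which the jaws open and shut, and the axes are right-handed (so a half turn about x gives the same grasp; the last joint's range is limited). The gripper opens to 92 mm and grips with 3 to 60 N. Pads are 19 mm wide; open, the fingers measure 130 mm over their backs; the gripper's body (75 mm by 190 mm) begins 47 mm behind the grasp point.
Start: joints at [-1.015, 0.501, -0.427, 1.55, 0.221, 1.138, -0.21], TCP at [187.574, 622.347, 226.729] pointing down, gripper open.
Joint ranges: [-2.88, 2.88], [-0.31, 2.03], [-1.54, 1.56], [0.2, 2.42], [-1.41, 4.55], [0.19, 2.02], [-2.57, 2.57]. Speed limits (rad/s): [2.57, 2.57, 3.14, 3.14, 3.14, 3.14, 3.14].

## Interface

Orientations are given as [roll, pitch, yaw] about the fixed x, y, z axes, in that order (R = Rz(yaw) Ry(pitch) Rx(roll)).
In Python, from rig import sense, vision, job gives the robot as it stands.
- The arm moves only by the tool apply_moves, never from a script. Its argument "commands" is a list of rows, each a list of 4 numbers: the shift along the world's x, y, z in units of 20 cm (1.0 is 20 cm), then the turn about the world's z in units of 360 degrees (1.0 is 360 degrees). In form: [[x, y, z, twist], ...]. A call has 1 to 10 rows; each row is the pose to reach, as a shift and turn from the pose commanded when the call began, turning the shorter way round; what a row does not reach only later rows make up. A row lasts 1/12 s, in which the tool goes at most 41.7 mm and 7.16 degrees, less where a joint would pass 70% of its speed; a pose out of reach is approached as far as the arm can. A call with a number of a shift or a turn outside -1 to 1 is refused whole. A call with a gripper value outside its range is refused whole. "hand" is the opening, from 0 (shut) to 1 (fully open), set as the call begins (left out, the last holds). The fingers move at their own pace and stop on an object; the grip force is fixed at half the most. Time passes only in rows, so rows that repeat a pose let the fingers close. It gives the time, the measured TCP pose, the force and the opening at its end, in the units of the state.
- sense(): the state, without advancing time (a new reading comes with each control period).
- vision.get_image(name): name is "scene" or "top" or "wrist"; returns a dict with "pixels" (400x640x3 uint8, red, green, blue), "range_z" (400x640 float32, mm along the optical axis (not along the pixel's ray), 0 where there is no reading), "fov_y" (degrees; the focal length in pixels is half the picture's height over the tangent of half this angle, whatever the lens; pixels are square), "cx", "cy" (the principal point, pixels), "T" (4x4, takes a point from camera to world coordinates); the wrist camera has in their place "mount" (4x4, takes a point from camera to tool coordinates, whose origin is the TCP and whose axes are the tool frame's). Camera axes: x right, y down, z forward; pixel columns grow to the right and rows downward; lengths in mm; the calibration is good to about 2 mm. A picture is of the moment at which its call begins: read the wrist's pose just before it.
- job.job_done(): hands the job in, once; it reports no verdict.
The state is a dict: "t": time; "qpos": joint angles; "joint_vel": joint speeds; "joint_efforts": joint torques, N m; "tcp_pos": TCP position; "orientation": TCP orientation; "ft_force": force on the tool from outside, world axes, zero at the start; "ft_torque": the same for the moment, N m; "opening": finger opening in mm.
Only numpy, scipy, OpenCV 4.12 (cv2) and the standard library are available. Lean on these libraries where they do the work, as an engineer would, in place of code of your own. Each camera call takes 0.05 s, during which the arm holds its last target.

## Working session

There is one attempt and no reset: what is moved stays moved. The work goes in short steps, Python scripts to look and compute and a tool call to move; the robot and the scene stay as the last step left them, time stands still between calls to the robot, and variables do not carry over. Pictures are saved under pics/ and viewed, and the job is handed in when it is done.

Besides the shell and the picture viewer there is one more tool, called after "Request:" by a JSON object that holds its "method" and its "body". apply_moves: Moves the arm, as the interface text tells. Shifts and turns lie within -1 to 1; 1 stands for 20 cm of shift or 360 degrees of turn. Its arguments: {"type":"object","properties":{"commands":{"type":"array"},"hand":{"type":"number"}},"required":["commands"]}

```bash
mkdir -p pics; ls
cat > h.py <<'E'
import numpy as np, cv2
from rig import sense, vision, job
def grab(n):
    s=sense(); im=vision.get_image(n); im['s']=s; return im
def K(im):
    f=200/np.tan(np.radians(im['fov_y'])/2); return f,im['cx'],im['cy']
def save(im,name,crop=None,scale=1):
    p=im['pixels'][:,:,::-1]
    if crop: p=p[crop[1]:crop[3],crop[0]:crop[2]]
    if scale!=1: p=cv2.resize(p,None,fx=scale,fy=scale,interpolation=cv2.INTER_CUBIC)
    cv2.imwrite('pics/'+name,p)
def cloud(im):
    f,cx,cy=K(im); z=im['range_z']; v,u=np.mgrid[:400,:640]
    P=np.stack([(u-cx)/f*z,(v-cy)/f*z,z,np.ones_like(z)],-1)
    return (P@np.array(im['T']).T)[...,:3]
E
python3 - <<'E'
from h import *
import pickle
print(sense())
for n in ['scene','top','wrist']:
    im=grab(n); save(im,n+'0.png'); print(n,im['fov_y'],im['cx'],im['cy'],im.get('T',im.get('mount')))
    pickle.dump(im,open(n+'0.pkl','wb'))
E
```

```text
pics
{'t': 0.0, 'qpos': array([-1.01481045,  0.50187007, -0.42677366,  1.55146753,  0.22080457,
        1.13831226, -0.21031884]), 'joint_vel': array([-0.00029627,  0.00158367, -0.00099582, -0.00101244, -0.00046852,
        0.00129954,  0.00076247]), 'joint_efforts': array([-7.51678326e-04, -5.66591120e+01, -5.81663087e+00, -2.79116195e+01,
       -6.86208322e-02,  3.09321494e-02,  1.83677416e-04]), 'tcp_pos': array([187.44976389, 621.63307646, 225.65559114]), 'orientation': array([-1.59835772,  1.56879656, -1.89111756]), 'ft_force': array([-0.10937735,  0.82269645, -0.18042388]), 'ft_torque': array([ 0.00194876, -0.0024966 , -0.05856941]), 'opening': 91.54531966016194}
scene 43.03486858771364 325.53529420188187 198.79073173244078 [[ 7.73000556e-01  3.58016457e-01 -5.23731188e-01  1.03074680e+03]
 [ 6.34243713e-01 -4.17485208e-01  6.50723454e-01 -6.03442295e+02]
 [ 1.43196815e-02 -8.35182805e-01 -5.49785985e-01  6.29151123e+02]
 [ 0.00000000e+00  0.00000000e+00  0.00000000e+00  1.00000000e+00]]
top 48.735843352550816 315.01782130168795 199.64612690243854 [[-2.85774180e-02 -9.98639035e-01  4.36280692e-02  4.51119306e+02]
 [-9.99583175e-01  2.87289565e-02  2.85025624e-03  2.10748209e+01]
 [-4.09976605e-03 -4.35284309e-02 -9.99043777e-01  1.08884139e+03]
 [ 0.00000000e+00  0.00000000e+00  0.00000000e+00  1.00000000e+00]]
wrist 70.89542564557456 317.79675618097315 201.32511480295625 [[ 2.21588251e-03 -2.82724020e-01  9.59198738e-01 -1.57503394e+02]
 [ 9.99997299e-01 -4.63580929e-05 -2.32379692e-03 -2.01044026e-01]
 [ 7.01459831e-04  9.59201296e-01  2.82723154e-01 -7.62926874e+01]
 [ 0.00000000e+00  0.00000000e+00  0.00000000e+00  1.00000000e+00]]
```

View pics/scene0.png

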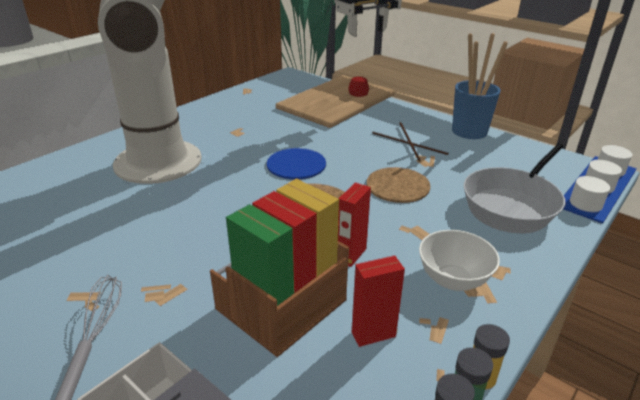

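View pics/top0.png

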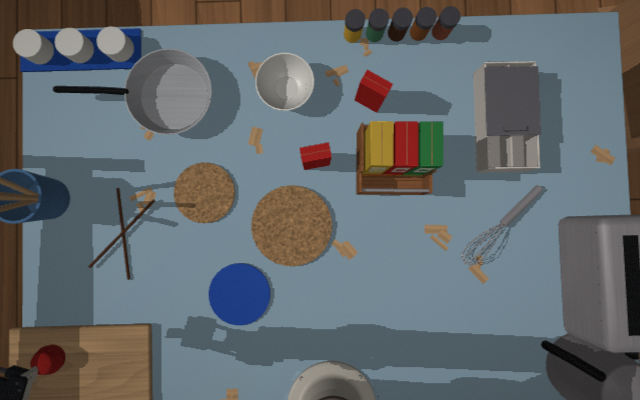

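View pics/wrist0.png

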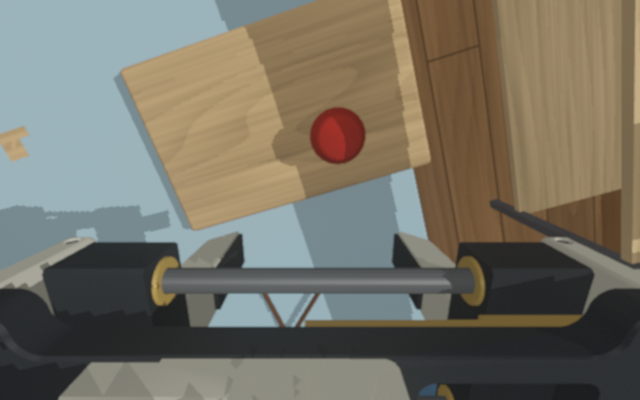

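The rack holds red at top-view (406,146). Two other red cartons, (373,91) and (316,156), stand outside it and look smaller. There are two cork discs, (204,193) small and (291,225) large, plus a blue one at (240,294). By the description I want the rack red and the small cork disc. Next I'll measure them.

```bash
cat > m.py <<'E'
from h import *
import pickle
def masks(im):
    hsv=cv2.cvtColor(im['pixels'],cv2.COLOR_RGB2HSV); h,s,v=[hsv[...,i].astype(int) for i in range(3)]
    return {'red':((h<6)|(h>172))&(s>150)&(v>80),'green':(h>45)&(h<80)&(s>120)&(v>50),'yellow':(h>20)&(h<32)&(s>140)&(v>110)}
if __name__=='__main__':
    im=pickle.load(open('top0.pkl','rb')); C=cloud(im)
    M=masks(im)
    for k,m in M.items():
        n,l,st,ce=cv2.connectedComponentsWithStats(m.astype(np.uint8))
        for i in range(1,n):
            if st[i,4]<100: continue
            mm=l==i; z=C[...,2][mm]; zt=np.percentile(z,90)
            q=mm&(abs(C[...,2]-zt)<6); P=C[q][:,:2]
            r=cv2.minAreaRect(P.astype(np.float32))
            print(k,st[i],ce[i].round(),'ztop',zt.round(1),'rect',np.round(r[0],1),np.round(r[1],1),round(r[2],1), 'npx',q.sum())
    hsv=cv2.cvtColor(im['pixels'],cv2.COLOR_RGB2HSV)
    m=((hsv[...,0]>8)&(hsv[...,0]<25)&(hsv[...,1]>70)).astype(np.uint8)
    n,l,st,ce=cv2.connectedComponentsWithStats(m)
    for i in range(1,n):
        if st[i,4]<1500: continue
        P=C[l==i]; print('cork?',st[i],ce[i].round(),np.median(P,0).round(1),P[:,:2].min(0).round(),P[:,:2].max(0).round())
    save(im,'crop_top.png',(150,60,480,260),2.4)
E
python3 m.py
```

```text
red [355  70  37  42 899] [372.  91.] ztop 146.5 rect [ 741.2 -115.2] [62.6 32.3] 58.6 npx 420
red [ 394  122   24   47 1054] [406. 144.] ztop 211.1 rect [ 597.  -162.3] [44.4 87.7] 88.0 npx 969
red [300 143  31  27 620] [316. 156.] ztop 146.8 rect [594.2  20.5] [32.6 62.1] 9.1 npx 430
red [ 37 353  14  22 221] [ 43. 364.] ztop 76.7 rect [142.  651.5] [43.6 29.2] 13.5 npx 191
green [ 404  122   39   53 1060] [430. 146.] ztop 210.8 rect [ 595.6 -212.3] [44.5 87.8] 87.7 npx 907
yellow [ 366  122   28   48 1118] [379. 144.] ztop 210.9 rect [ 598.6 -113.8] [44.8 87.6] 88.2 npx 905
cork? [    0     0   640   215 18212] [284.  40.] [1317.2  334.  -747.9] [  433. -1338.] [1426. 1352.]
cork? [ 357  121   79   74 3072] [383. 162.] [ 560.9 -115.2  100.5] [ 451. -242.] [661.  21.]
cork? [ 174  163   61   60 2858] [204. 192.] [523.6 295.6   9.2] [451.  21.] [597. 370.]
cork? [ 252  186   80   80 5059] [291. 225.] [437.6  83.2  11.7] [341. -13.] [534. 180.]
cork? [    0   221   152   179 11648] [ 70. 344.] [139.9 610.3  20.4] [-121.   21.] [ 480. 1350.]
```

```bash
sleep 1; ls pics
```

```text
crop_top.png
scene0.png
top0.png
wrist0.png
```

View pics/crop_top.png

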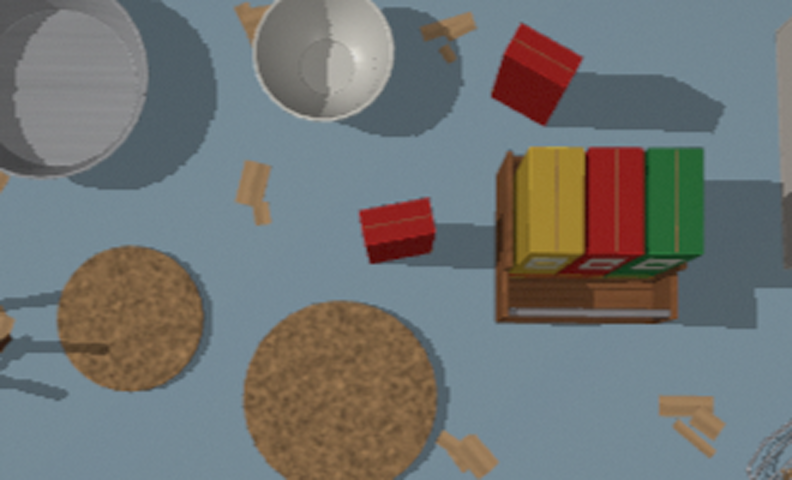

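Run:
```python
from h import *
import pickle
im=pickle.load(open('top0.pkl','rb')); C=cloud(im)
hsv=cv2.cvtColor(im['pixels'],cv2.COLOR_RGB2HSV)
for name,w in (('small',(170,158,240,226)),('big',(248,182,335,270))):
    m=np.zeros((400,640),np.uint8); x0,y0,x1,y1=w
    m[y0:y1,x0:x1]=((hsv[...,0]>5)&(hsv[...,0]<28)&(hsv[...,1]>85))[y0:y1,x0:x1]
    m=cv2.morphologyEx(m,cv2.MORPH_OPEN,np.ones((9,9),np.uint8))
    c=max(cv2.findContours(m,0,2)[0],key=cv2.contourArea); c=cv2.convexHull(c)
    (u,v),(a,b),_=cv2.fitEllipse(c)
    f,cx,cy=K(im); T=np.array(im['T'])
    d=T[:3,:3]@np.array([(u-cx)/f,(v-cy)/f,1]); o=T[:3,3]; t=(8-o[2])/d[2]
    print(name,(u,v),(a,b),(o+t*d).round(1),'diam',a*t/f,b*t/f)
im=pickle.load(open('scene0.pkl','rb')); save(im,'crop_scene.png',(200,160,440,350),3)
```

```text
small (203.92010498046875, 192.44004821777344) (59.64478302001953, 60.067970275878906) [523.9 296.2   8. ] diam 146.3940653198346 147.43274967142332
big (291.3170471191406, 225.35897827148438) (79.55089569091797, 80.03528594970703) [437.1  83.9   8. ] diam 194.46127706146027 195.64536364530252
```

Request:
{"method": "apply_moves", "body": {"commands": [[0, 0, 0.25, 0.0], [0, 0, 0.5, 0.02], [0, 0, 0.5, 0.0418], [0.2, -0.4, 0.5, 0.0418], [0.4, -0.6, 0.5, 0.0418], [0.5, -0.8, 0.5, 0.0418], [0.5, -0.8, 0.5, 0.0418]], "hand": 0}}

```text
t: 0.73
tcp_pos: [276.2, 479.5, 326.4]
orientation: [-1.957, 1.57, -1.987]
ft_force: [1.6, 0.6, 0.0]
opening: 49.3
```

View pics/crop_scene.png

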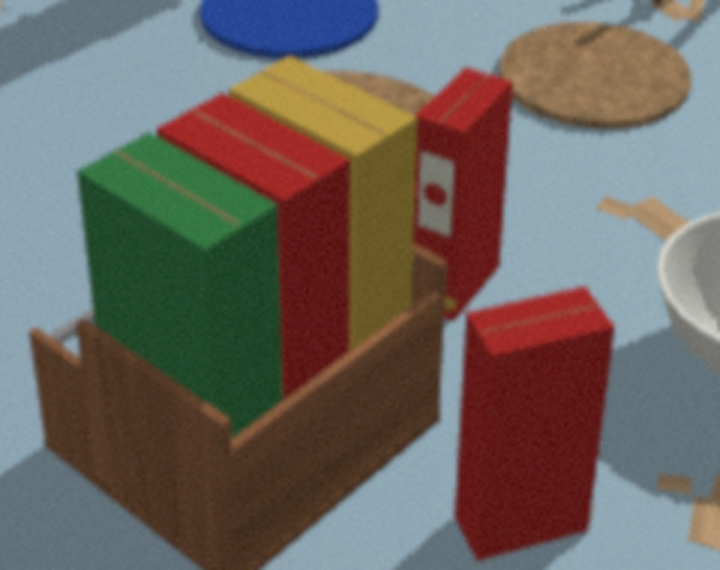

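Request:
{"method": "apply_moves", "body": {"commands": [[0.2, -0.35, 0, 0], [0.4, -0.65, 0, 0], [0.6, -0.95, 0, 0], [0.6, -0.95, 0, 0], [0.6, -0.95, 0, 0], [0.6, -0.95, 0, 0], [0.6, -0.95, 0, 0]]}}

```text
t: 1.32
tcp_pos: [398.8, 285.9, 326.5]
orientation: [-1.171, 1.568, -1.211]
ft_force: [-0.4, 0.4, 0.2]
opening: 3.5
```

Request:
{"method": "apply_moves", "body": {"commands": [[0.2, -0.2, 0, 0], [0.4, -0.4, 0, 0], [0.6, -0.6, 0, 0], [0.8, -0.8, 0, 0], [0.9, -0.95, 0, 0], [0.9, -0.95, 0, 0], [0.9, -0.95, 0, 0], [0.9, -0.95, 0, 0]]}}

```text
t: 1.98
tcp_pos: [577.5, 97.2, 325.7]
orientation: [-1.868, 1.569, -1.905]
ft_force: [-0.2, -0.1, 0.0]
opening: 0.3
```

The crop confirms it: the red carton between green and yellow is the 200 mm one, with its top at 211 mm. The other two reds are about 147 mm tall. The smaller cork disc (147 mm) is at top (204,192).

Request:
{"method": "apply_moves", "body": {"commands": [[0.2, -0.2, 0, 0], [0.4, -0.4, 0, 0], [0.475, -0.6, 0, 0], [0.475, -0.8, 0, 0], [0.475, -1.0, 0, 0], [0.475, -1.0, 0, 0], [0.475, -1.0, 0, 0]]}}

```text
t: 2.57
tcp_pos: [669.9, -105.6, 325.9]
orientation: [-1.959, 1.567, -1.997]
ft_force: [-0.9, -0.3, 0.2]
opening: 0.5
```

Request:
{"method": "apply_moves", "body": {"commands": [[0, -0.16, 0, 0], [0, -0.31, 0, 0], [0, -0.31, 0, 0], [0, -0.31, -0.2, 0], [0, -0.31, -0.35, 0], [0, -0.31, -0.35, 0], [0, -0.31, -0.35, 0]]}}

```text
t: 3.15
tcp_pos: [669.4, -157.7, 254.9]
orientation: [2.697, 1.565, 2.669]
ft_force: [0.3, 0.1, 0.7]
opening: 0.1
```

Run:
```python
from h import *
im=grab('top'); save(im,'t1.png',(330,90,470,210),5); im=grab('wrist'); save(im,'w1.png'); s=sense(); print(s['tcp_pos'],s['qpos'],s['orientation'])
```

```text
[ 671.90563842 -159.24556744  258.87215834] [ 0.20948179  0.51307412 -0.02264396  1.41451492  0.01110195  1.21164019
  1.72826355] [0.12003659 1.56820106 0.09162664]
```

View pics/t1.png

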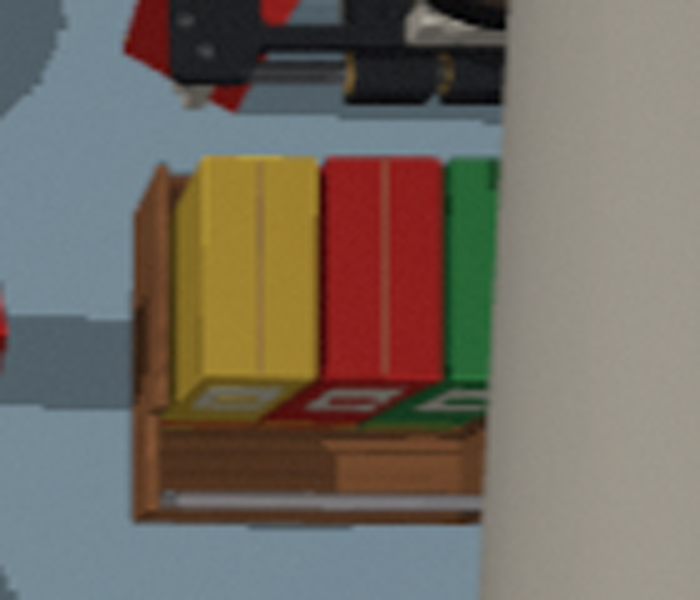

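View pics/w1.png

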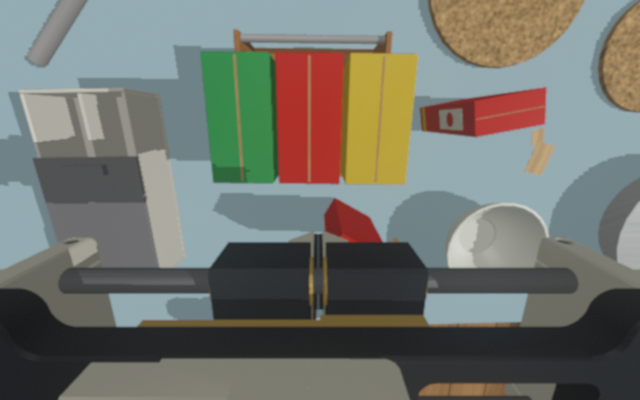

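Request:
{"method": "apply_moves", "body": {"commands": [[0, -0.028, 0, 0], [0, -0.028, 0, 0], [0, -0.028, 0, 0], [0, -0.028, 0, 0]]}}

```text
t: 3.58
tcp_pos: [671.1, -166.7, 257.9]
orientation: [-0.177, 1.569, -0.208]
ft_force: [1.0, 0.8, -0.2]
opening: 0.4
```

Run:
```python
from h import *
im=grab('wrist'); s=im['s']
print(s['tcp_pos'],s['orientation'],s['ft_force'])
from scipy.spatial.transform import Rotation as R
f,cx,cy=K(im); z=im['range_z']; v,u=np.mgrid[:400,:640]
P=np.stack([(u-cx)/f*z,(v-cy)/f*z,z,np.ones_like(z)],-1)@np.array(im['mount']).T
W=P[...,:3]@R.from_euler('xyz',s['orientation']).as_matrix().T+s['tcp_pos']
from m import masks
for k,m in masks(im).items():
    m=m&(abs(W[...,2]-208)<10)
    r=cv2.minAreaRect(W[m][:,:2].astype(np.float32)); print(k,np.round(r,1) if 0 else r, np.median(W[m][:,2]))
```

```text
[ 671.05638146 -166.74515188  257.87571315] [-0.17708158  1.56912924 -0.2077709 ] [ 1.04175916  0.80713773 -0.2278608 ]
red ((596.029052734375, -163.35191345214844), (45.25709915161133, 88.82532501220703), 87.7751235961914) 207.5474174151561
green ((594.4490966796875, -212.910400390625), (45.25578308105469, 88.24121856689453), 87.86278533935547) 207.6582687070075
yellow ((598.3115234375, -113.8482666015625), (45.89706802368164, 88.43199920654297), 87.78187561035156) 207.39365792316215
```

Request:
{"method": "apply_moves", "body": {"commands": [[0, 0.004, -0.2, 0], [0, 0.004, -0.4, 0], [0, 0.004, -0.43, 0], [0, 0.004, -0.43, 0], [0, 0.004, -0.43, 0]]}}

```text
t: 4.05
tcp_pos: [671.1, -165.7, 171.7]
orientation: [-0.107, 1.57, -0.138]
ft_force: [-0.5, 0.4, 0.7]
opening: 0.2
```

Request:
{"method": "apply_moves", "body": {"commands": [[-0.04, 0.001, 0, 0], [-0.07, 0.003, 0, 0], [-0.1, 0.004, 0, 0], [-0.13, 0.005, 0, 0], [-0.16, 0.006, 0, 0], [-0.19, 0.007, 0, 0], [-0.22, 0.008, 0, 0], [-0.25, 0.009, 0, 0]]}}

```text
t: 4.72
tcp_pos: [619.9, -163.8, 170.9]
orientation: [-0.234, 1.571, -0.264]
ft_force: [-0.5, -0.6, 0.7]
opening: 0.5
```

Run:
```python
from h import *
im=grab('scene'); save(im,'s2.png',(160,120,460,350),2.5); s=sense(); print(s['tcp_pos'],s['ft_force'])
```

```text
[ 618.63605854 -163.93194047  170.64532553] [-1.47960584 -0.2031429  -0.4013743 ]
```

View pics/s2.png

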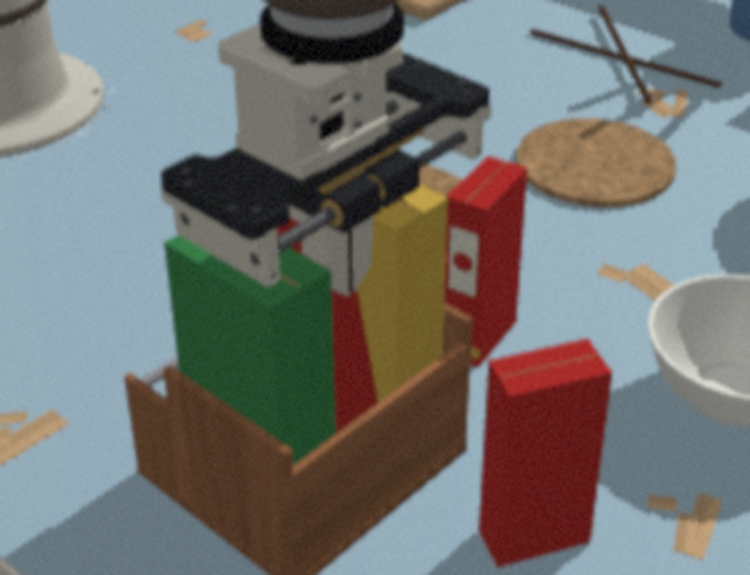

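Request:
{"method": "apply_moves", "body": {"commands": [[-0.03, 0.001, 0, 0], [-0.06, 0.002, 0, 0], [-0.09, 0.003, 0, 0], [-0.11, 0.004, 0, 0], [-0.13, 0.005, 0, 0], [-0.145, 0.005, 0, 0], [-0.16, 0.006, 0, 0], [-0.17, 0.006, 0, 0], [-0.18, 0.006, 0, 0], [-0.18, 0.006, 0, 0]]}}

```text
t: 5.6
tcp_pos: [584.2, -162.7, 170.7]
orientation: [-3.12, 1.57, 3.132]
ft_force: [0.2, -0.3, 0.4]
opening: 0.3
```

Run:
```python
from h import *
im=grab('scene'); save(im,'s3.png',(160,120,460,350),2.5); s=sense(); print(s['tcp_pos'],s['ft_force'])
```

```text
[ 584.53317001 -162.65661676  170.7737249 ] [ 0.89416781  0.67027231 -0.19759967]
```

View pics/s3.png

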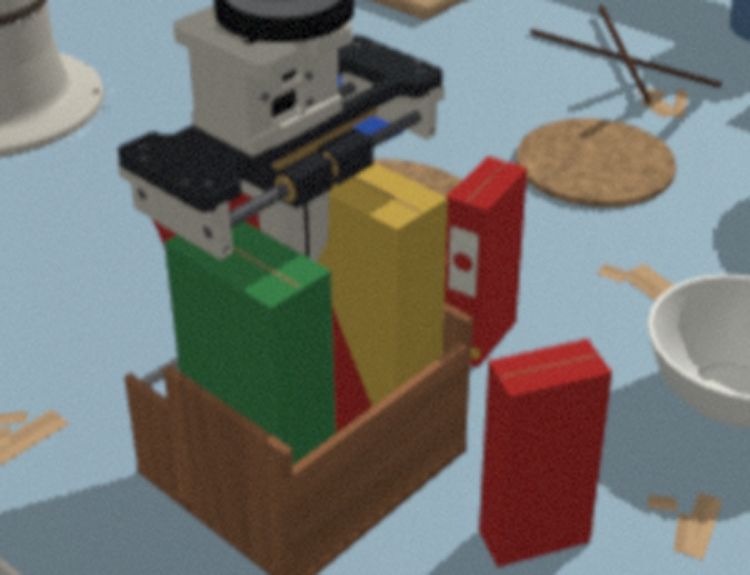

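Request:
{"method": "apply_moves", "body": {"commands": [[-0.01, 0, 0, 0], [-0.02, 0.001, 0, 0], [-0.03, 0.001, 0, 0], [-0.03, 0.001, 0, 0], [-0.03, 0.001, 0, 0], [0, 0, 0, 0], [0.05, -0.002, 0, 0], [0.1, -0.003, 0, 0], [0.1, -0.003, 0, 0]]}}

```text
t: 6.4
tcp_pos: [606.8, -162.8, 170.8]
orientation: [0.057, 1.569, 0.028]
ft_force: [0.3, -0.4, 0.6]
opening: 0.2
```

Run:
```python
from h import *
im=grab('scene'); save(im,'s4.png',(160,120,460,350),2.5); s=sense(); print(s['tcp_pos'],s['ft_force'])
```

```text
[ 605.5890277  -162.88986696  170.57291337] [-0.29833797 -0.02210104 -1.33799842]
```

View pics/s4.png

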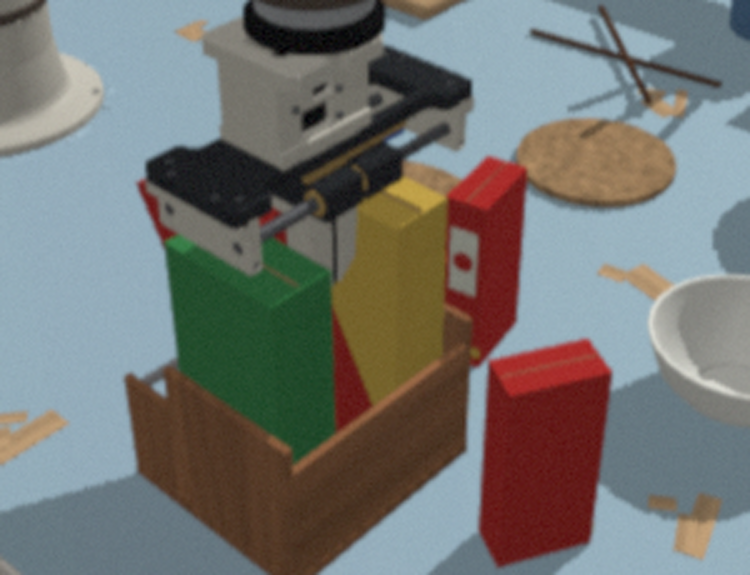

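Request:
{"method": "apply_moves", "body": {"commands": [[0, 0, 0.2, 0], [0, 0, 0.4, 0], [0, 0, 0.6, 0], [0.05, 0, 0.65, 0], [0.05, 0, 0.65, 0], [0.05, 0, 0.65, 0]], "hand": 1}}

```text
t: 6.95
tcp_pos: [614.6, -163.1, 301.2]
orientation: [-0.19, 1.57, -0.22]
ft_force: [-0.1, 0.8, -0.6]
opening: 35.8
```

```bash
cat > w.py <<'E'
from h import *
from scipy.spatial.transform import Rotation as R
from m import masks
import sys
def wcloud(im):
    s=im['s']; f,cx,cy=K(im); z=im['range_z']; v,u=np.mgrid[:400,:640]
    P=np.stack([(u-cx)/f*z,(v-cy)/f*z,z,np.ones_like(z)],-1)@np.array(im['mount']).T
    return P[...,:3]@R.from_euler('xyz',s['orientation']).as_matrix().T+s['tcp_pos']
C0=np.array([596.5,-163]); ex=np.array([.9994,-.035]); ey=np.array([.035,.9994])
def loc(W): d=W[...,:2]-C0; return np.stack([d@ex+45,d@ey,W[...,2]],-1)  # x rel spine plane
E
python3 - <<'E'
from w import *
im=grab('wrist'); save(im,'w5.png'); W=wcloud(im); L=loc(W)
print(im['s']['tcp_pos'],im['s']['ft_force'],im['s']['opening'],im['s']['qpos'].round(2))
for k,m in masks(im).items():
    n,l,st,ce=cv2.connectedComponentsWithStats(m.astype(np.uint8))
    for i in range(1,n):
        if st[i,4]<300: continue
        P=L[l==i]; print(k,st[i],ce[i].round(), 'loc pct5',np.percentile(P,3,axis=0).round(1),'95',np.percentile(P,97,axis=0).round(1))
        if k=='red':
            c=P.mean(0); q=P[:: max(1,len(P)//300)]
            for lo in range(-110,10,15):
                s=P[(P[:,0]>lo)&(P[:,0]<lo+15)]
                if len(s)>20: print('   x',lo,'z med',np.median(s[:,2]).round(1),'y',np.percentile(s[:,1],[2,98]).round(1))
E
```

```text
[ 614.63711866 -163.14674001  301.23335556] [-0.12084862  0.82676169 -0.58278231] 35.790166399533796 [ 0.23  0.38 -0.02  1.51  0.01  1.24  1.75]
red [ 290   23   58  161 7508] [318.  99.] loc pct5 [-87.6 -20.8  88.4] 95 [ 60.3  20.3 225. ]
   x -95 z med 187.3 y [-20.8  20.8]
   x -80 z med 194.7 y [-20.8  21. ]
   x -65 z med 202.6 y [-21.   20.2]
   x -50 z med 210.9 y [-21.   20.7]
   x -35 z med 218.9 y [-21.6  21.3]
   x -20 z med 223.0 y [-22.   21.4]
   x -5 z med 196.8 y [-21.5  20.3]
red [ 416  140   93   43 2423] [467. 158.] loc pct5 [ 16.4 147.9  31.4] 95 [ 51.2 208.9 144.4]
red [329 224  21  44 704] [339. 247.] loc pct5 [64.3 17.7 17.1] 95 [179.7  42.6 302.7]
green [ 236  132   64   98 4878] [267. 180.] loc pct5 [  1.6 -70.9 138.4] 95 [ 85.5 -27.8 209. ]
yellow [ 335  129   66  102 5254] [368. 180.] loc pct5 [  2.   25.9 128.5] 95 [ 85.3  69.6 208.7]
```

View pics/w5.png

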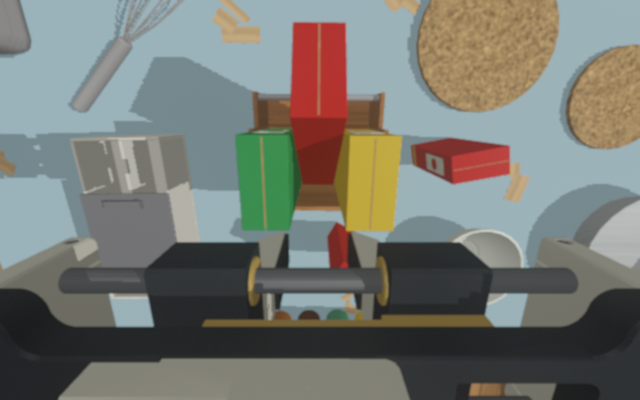

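The red carton leans by itself at about 28° and is centred, and the neighbours are upright. Gripping next.

Request:
{"method": "apply_moves", "body": {"commands": [[-0.2, 0.006, 0, 0], [-0.4, 0.012, 0, 0], [-0.555, 0.017, 0, 0], [-0.555, 0.017, 0, 0], [-0.555, 0.017, 0, 0], [-0.555, 0.017, -0.15, 0], [-0.555, 0.017, -0.3, 0], [-0.555, 0.017, -0.4, 0], [-0.555, 0.017, -0.4, 0], [-0.555, 0.017, -0.4, 0]]}}

```text
t: 7.83
tcp_pos: [503.2, -159.3, 219.1]
orientation: [2.868, 1.567, 2.839]
ft_force: [0.8, 0.2, 1.2]
opening: 92.2
```

Run:
```python
from w import *
im=grab('wrist'); save(im,'w6.png'); W=wcloud(im); L=loc(W); s=im['s']
print(s['tcp_pos'],s['orientation'],s['ft_force'],s['opening'],s['qpos'].round(2)); 
im=grab('scene'); save(im,'s6.png',(160,120,460,350),2.5)
```

```text
[ 503.15755886 -159.26876975  219.11999683] [2.8682476  1.56687468 2.8386414 ] [0.79384228 0.24706099 1.22329257] 92.203110532527 [ 0.27  0.26 -0.02  1.87  0.01  1.01  1.79]
```

View pics/w6.png

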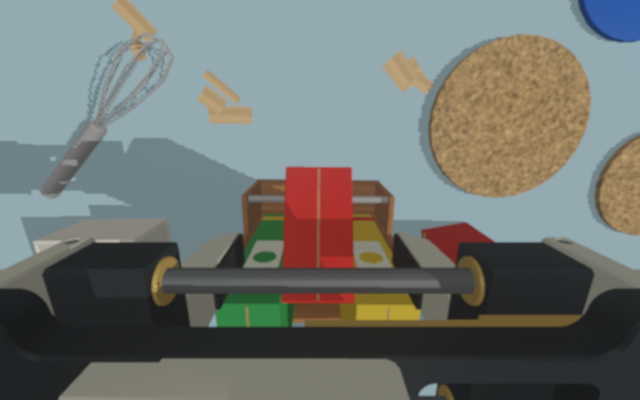

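View pics/s6.png

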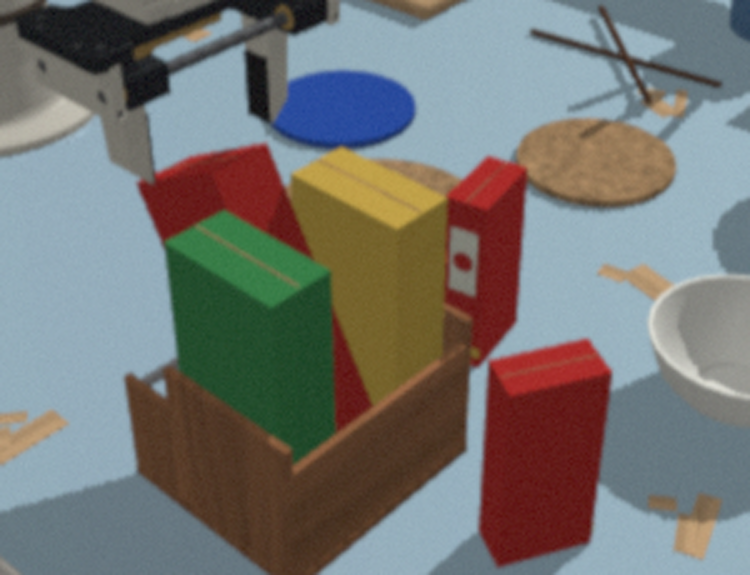

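Request:
{"method": "apply_moves", "body": {"commands": [[0, 0, -0.1, 0], [0, 0, -0.2, 0], [0, 0, -0.24, 0], [0, 0, -0.24, 0], [0, 0, -0.24, 0]]}}

```text
t: 8.35
tcp_pos: [504.3, -159.9, 173.6]
orientation: [-0.215, 1.57, -0.245]
ft_force: [0.5, 0.1, 0.2]
opening: 91.8
```

Request:
{"method": "apply_moves", "body": {"commands": [[0, 0, 0, 0], [0, 0, 0, 0], [0, 0, 0, 0], [0, 0, 0, 0], [0, 0, 0, 0], [0, 0, 0, 0], [0, 0, 0, 0], [0, 0, 0, 0]], "hand": 0.3}}

```text
t: 9.02
tcp_pos: [503.6, -159.8, 172.7]
orientation: [-3.104, 1.571, -3.134]
ft_force: [0.5, -0.6, 0.5]
opening: 45.9
```

Request:
{"method": "apply_moves", "body": {"commands": [[0, 0, 0.02, 0], [0, 0, 0.05, 0], [-0.01, 0, 0.09, 0], [-0.02, 0, 0.13, 0], [-0.03, 0, 0.17, 0], [-0.04, 0, 0.21, 0], [-0.05, 0, 0.25, 0], [-0.05, 0, 0.25, 0]], "hand": 0.3}}

```text
t: 9.68
tcp_pos: [494.3, -160.2, 225.0]
orientation: [-0.268, 1.568, -0.298]
ft_force: [0.2, 0.6, -2.1]
opening: 45.9
```

Run:
```python
from w import *
im=grab('scene'); save(im,'s7.png',(160,80,460,310),2.5); s=im['s']
print(s['tcp_pos'],s['orientation'],s['ft_force'],s['opening'],s['ft_torque'])
```

```text
[ 494.34409058 -160.22796202  224.97635055] [-0.26770346  1.56758121 -0.29814099] [ 0.19612914  0.55750828 -2.13943043] 45.88225459247464 [ 0.00875081  0.06449352 -0.03287336]
```

View pics/s7.png

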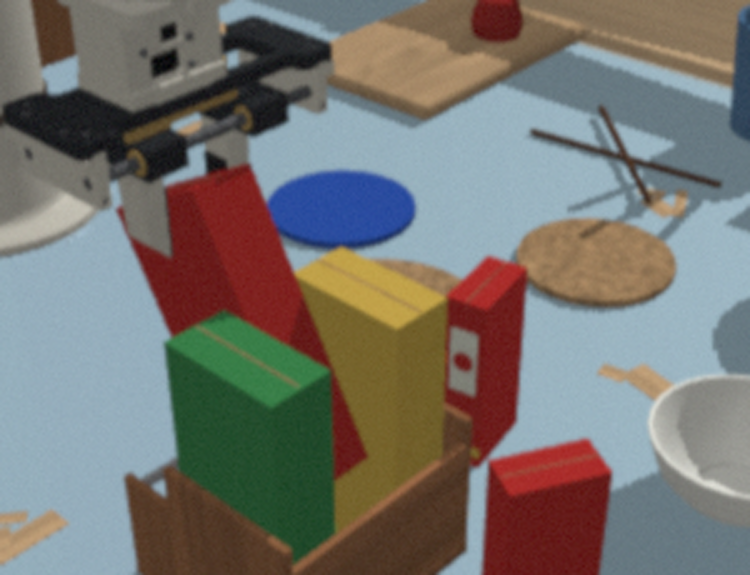

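Request:
{"method": "apply_moves", "body": {"commands": [[-0.02, 0, 0.06, 0], [-0.04, 0, 0.14, 0], [-0.06, 0, 0.22, 0], [-0.08, 0, 0.3, 0], [-0.1, 0, 0.38, 0], [-0.13, 0, 0.44, 0], [-0.18, 0, 0.47, 0], [-0.25, 0, 0.5, 0], [-0.32, 0, 0.5, 0], [-0.4, 0, 0.5, 0]]}}

```text
t: 10.57
tcp_pos: [412.4, -159.7, 322.7]
orientation: [2.676, 1.57, 2.646]
ft_force: [0.3, -0.3, -2.1]
opening: 45.7
```

Run:
```python
from w import *
im=grab('scene'); save(im,'s8.png',(100,40,400,270),2.5); s=im['s']
print(s['tcp_pos'],s['orientation'],s['ft_force'],s['opening'],s['ft_torque'],s['qpos'])
```

```text
[ 412.38796687 -159.65541834  322.71352462] [2.67555276 1.57044231 2.64552626] [ 0.30170389 -0.33871434 -2.05549272] 45.737938035493585 [0.06801725 0.05449523 0.05128917] [ 3.09038759e-01  1.94412012e-03 -3.60975006e-04  1.92869974e+00
 -6.97062104e-05  1.21129661e+00  1.84947215e+00]
```

View pics/s8.png

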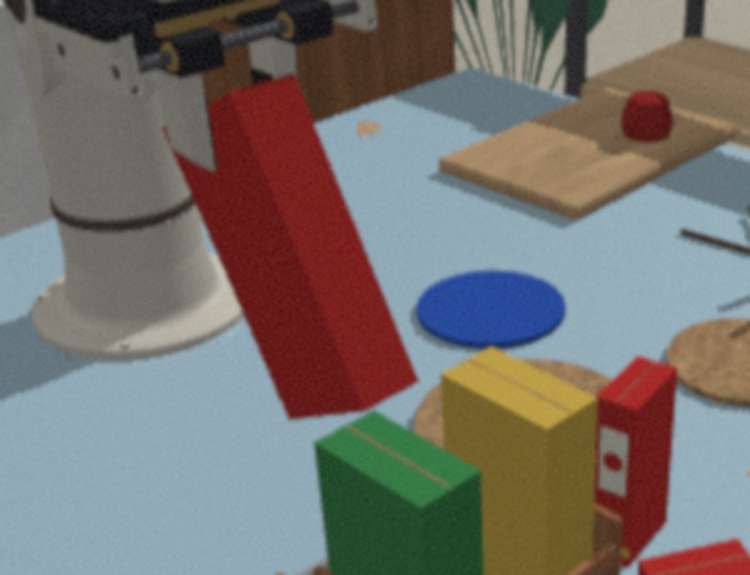

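Request:
{"method": "apply_moves", "body": {"commands": [[0.02, 0.06, 0, 0], [0.04, 0.16, 0, 0], [0.06, 0.28, 0, 0], [0.08, 0.4, 0, 0], [0.1, 0.52, 0, 0], [0.12, 0.64, 0, 0], [0.13, 0.76, 0, 0], [0.13, 0.88, 0, 0], [0.13, 1.0, 0, 0]]}}

```text
t: 11.37
tcp_pos: [438.7, 41.1, 322.3]
orientation: [-2.885, 1.57, -2.915]
ft_force: [0.5, -0.1, -2.5]
opening: 45.7
```

Request:
{"method": "apply_moves", "body": {"commands": [[0, 0.12, 0, 0], [0, 0.24, 0, 0], [0, 0.36, 0, 0], [0, 0.48, 0, 0], [0, 0.6, 0, 0], [0, 0.72, 0, 0], [0, 0.82, 0, 0], [0, 0.9, 0, 0], [0, 0.95, 0, 0], [0, 1.0, 0, 0]]}}

```text
t: 12.2
tcp_pos: [439.1, 240.4, 322.3]
orientation: [-2.374, 1.569, -2.404]
ft_force: [-0.0, -0.4, -1.6]
opening: 45.8
```

Request:
{"method": "apply_moves", "body": {"commands": [[-0.01, 0.1, 0, 0], [-0.02, 0.2, -0.05, 0], [-0.02, 0.27, -0.1, 0], [-0.02, 0.3, -0.2, 0], [-0.02, 0.3, -0.3, 0], [-0.02, 0.3, -0.35, 0], [-0.02, 0.3, -0.35, 0], [-0.02, 0.3, -0.35, 0]]}}

```text
t: 12.87
tcp_pos: [435.7, 299.3, 252.5]
orientation: [-2.312, 1.569, -2.344]
ft_force: [-0.2, -0.1, -1.4]
opening: 46.1
```

Run:
```python
from w import *
im=grab('scene'); save(im,'s9.png',(260,40,560,270),2.5); s=im['s']
print(s['tcp_pos'],s['orientation'],s['ft_force'],s['opening'],s['ft_torque'],s['qpos'].round(2))
im2=grab('top'); save(im2,'t9.png',(150,120,330,290),4)
for n,i in (('scene',im),('top',im2)):
    C=cloud(i); m=masks(i)['red']
    m&=(abs(C[...,1]-297)<40)&(C[...,0]>350)&(C[...,0]<620)
    P=C[m]; print(n,m.sum(),P.min(0).round(),P.max(0).round(), np.percentile(P,[1,99],axis=0).round(1).tolist(), 'lowest',P[np.argsort(P[:,2])[:20]].mean(0).round(1))
```

```text
[435.68373607 299.27244572 252.54529648] [-2.3122846   1.56934439 -2.34355495] [-0.230514   -0.09248164 -1.40051196] 46.058170137928464 [-0.00272491  0.03468593 -0.01296289] [-0.26  0.26 -0.46  1.82  0.13  1.09  0.77]
scene 3797 [393. 267.  93.] [563. 322. 306.] [[405.6, 271.1, 106.7], [559.2, 316.1, 300.9]] lowest [490.3 275.2  99.3]
top 930 [393. 271. 105.] [563. 320. 308.] [[393.9, 272.6, 126.4], [562.5, 317.9, 300.4]] lowest [529.3 283.4 125.1]
```

View pics/s9.png

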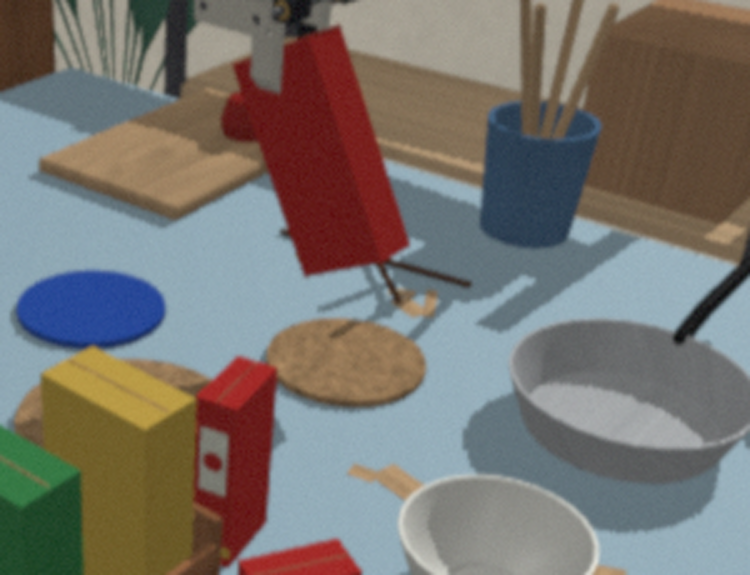

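View pics/t9.png

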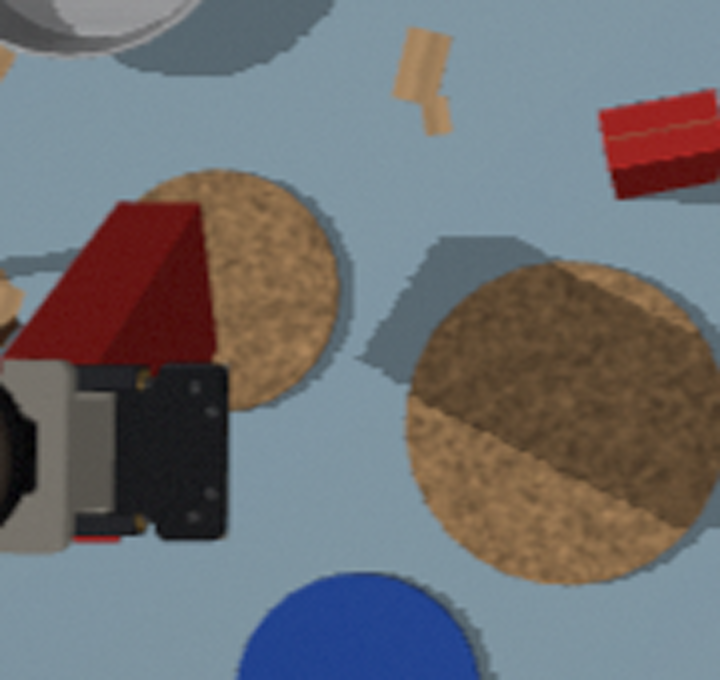

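Request:
{"method": "apply_moves", "body": {"commands": [[-0.01, 0, -0.08, 0], [-0.025, 0, -0.16, 0], [-0.025, 0, -0.24, 0], [-0.025, 0, -0.31, 0], [-0.025, 0, -0.36, 0], [-0.025, 0, -0.38, 0], [-0.025, 0, -0.385, 0], [-0.025, 0, -0.385, 0]]}}

```text
t: 13.63
tcp_pos: [431.1, 300.5, 176.4]
orientation: [0.657, 1.57, 0.626]
ft_force: [-0.0, -0.2, -2.2]
opening: 46.0
```

Request:
{"method": "apply_moves", "body": {"commands": [[0, 0, -0.01, 0], [0, 0, -0.015, 0], [0, 0, -0.015, 0]]}}

```text
t: 13.88
tcp_pos: [430.9, 300.3, 173.1]
orientation: [0.464, 1.57, 0.434]
ft_force: [0.0, 0.2, -2.1]
opening: 45.7
```

Request:
{"method": "apply_moves", "body": {"commands": [[0, 0, -0.005, 0], [0, 0, -0.01, 0], [0, 0, -0.01, 0]]}}

```text
t: 14.13
tcp_pos: [430.9, 300.6, 172.5]
orientation: [0.075, 1.569, 0.045]
ft_force: [-3.8, -2.3, 10.0]
opening: 46.0
```

Request:
{"method": "apply_moves", "body": {"commands": [[0.02, -0.001, 0.005, 0], [0.04, -0.001, 0.009, 0], [0.06, -0.002, 0.013, 0], [0.08, -0.003, 0.016, 0], [0.08, -0.003, 0.016, 0]]}}

```text
t: 14.55
tcp_pos: [447.2, 300.2, 175.6]
orientation: [0.738, 1.57, 0.707]
ft_force: [-3.9, -1.5, 8.7]
opening: 45.7
```

```bash
cat > pose.py <<'E'
from w import *
import sys
tag=sys.argv[1]
im=grab('scene'); save(im,tag+'.png',(320,60,520,220),3.5); s=im['s']
print(s['t'],s['tcp_pos'].round(1),s['ft_force'].round(1),s['opening'])
C=cloud(im); m=masks(im)['red']
m&=(abs(C[...,1]-297)<45)&(C[...,0]>350)&(C[...,0]<640)
# plane fit via normals of the box: two visible faces; cluster by side face (y low) and back face
P=C[m]
side=P[P[:,1]<278]; back=P[P[:,1]>284]
if len(back)>50:
    q=back[(back[:,2]<np.percentile(back[:,2],90))]
    A=np.c_[q[:,2],q[:,1],np.ones(len(q))]; r=np.linalg.lstsq(A,q[:,0],rcond=None)[0]
    res=q[:,0]-A@r; k=abs(res)<8; r=np.linalg.lstsq(A[k],q[k,0],rcond=None)[0]
    print('back face tilt deg',np.degrees(np.arctan(-r[0])).round(1),'x at z=30',(r[0]*30+r[1]*297+r[2]).round(1),len(q))
print('low',np.percentile(P,1,axis=0).round(1),'hi',np.percentile(P,99,axis=0).round(1))
E
python3 pose.py s10
```

```text
14.55 [447.2 300.2 175.6] [-3.9 -1.5  8.7] 45.744271627481496
back face tilt deg 23.7 x at z=30 568.3 780
low [413.  272.3  23.4] hi [558.6 316.9 223.6]
```

View pics/s10.png

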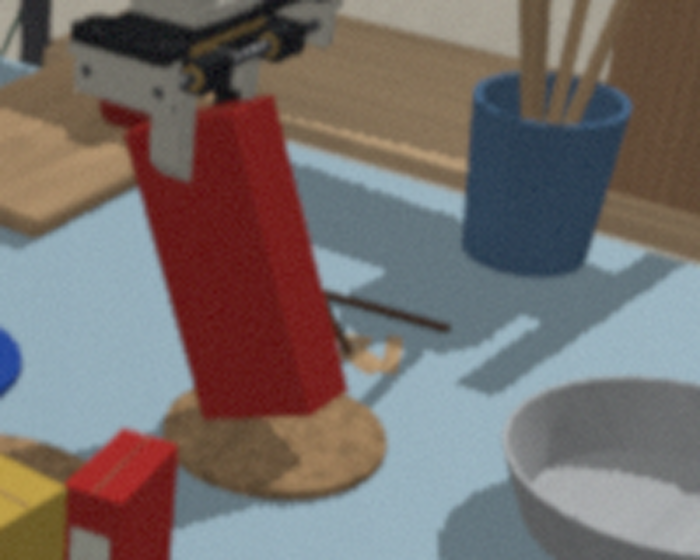

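Request:
{"method": "apply_moves", "body": {"commands": [[0.02, -0.001, 0.003, 0], [0.04, -0.002, 0.006, 0], [0.06, -0.002, 0.008, 0], [0.08, -0.003, 0.01, 0], [0.1, -0.004, 0.011, 0], [0.12, -0.004, 0.012, 0], [0.14, -0.005, 0.013, 0], [0.16, -0.006, 0.013, 0], [0.16, -0.006, 0.013, 0]]}}

```text
t: 15.35
tcp_pos: [479.5, 299.0, 177.9]
orientation: [0.749, 1.569, 0.718]
ft_force: [-1.8, -0.7, 6.1]
opening: 45.7
```

```bash
python3 pose.py s11
```

```text
15.35 [479.5 299.  177.9] [-1.8 -0.7  6.1] 45.7345028319139
back face tilt deg 14.1 x at z=30 566.8 729
low [441.6 272.   20.3] hi [564.6 315.7 221.4]
```

Request:
{"method": "apply_moves", "body": {"commands": [[0.025, -0.001, -0.0005, 0], [0.05, -0.002, -0.001, 0], [0.07, -0.002, -0.003, 0], [0.09, -0.003, -0.0045, 0], [0.11, -0.004, -0.007, 0], [0.13, -0.005, -0.009, 0], [0.15, -0.005, -0.012, 0], [0.17, -0.006, -0.0155, 0], [0.185, -0.006, -0.018, 0], [0.185, -0.006, -0.018, 0]]}}

```text
t: 16.23
tcp_pos: [516.7, 297.7, 174.0]
orientation: [0.677, 1.569, 0.646]
ft_force: [-0.7, -0.7, 6.0]
opening: 45.8
```

```bash
python3 pose.py s12
```

```text
16.2333 [516.7 297.7 174. ] [-0.7 -0.7  6. ] 45.78997525075305
back face tilt deg 3.4 x at z=30 568.8 641
low [476.4 271.3  14.5] hi [569.1 314.1 212.3]
```

View pics/s12.png

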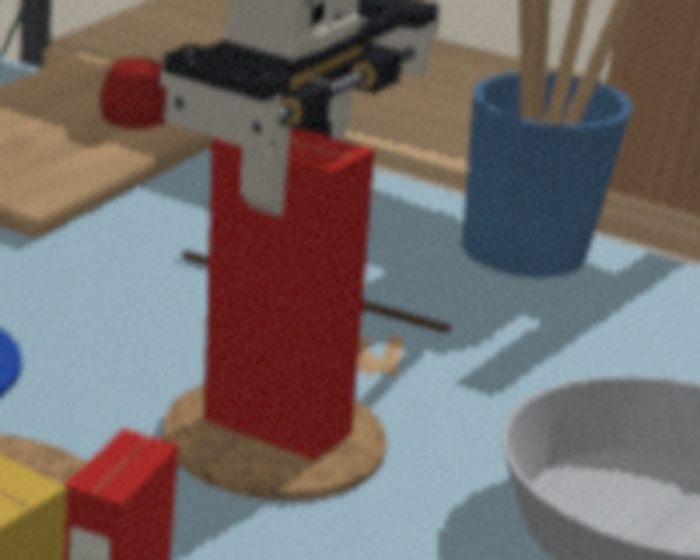

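Request:
{"method": "apply_moves", "body": {"commands": [[0.015, 0, -0.003, 0], [0.03, -0.001, -0.006, 0], [0.045, -0.001, -0.009, 0], [0.055, -0.002, -0.0125, 0], [0.055, -0.002, -0.0125, 0]]}}

```text
t: 16.7
tcp_pos: [527.0, 297.5, 171.8]
orientation: [0.886, 1.57, 0.856]
ft_force: [-2.2, -0.5, 7.3]
opening: 45.3
```

```bash
python3 pose.py s13
```

```text
16.7 [527.  297.5 171.8] [-2.2 -0.5  7.3] 45.33407686002824
back face tilt deg 0.4 x at z=30 570.0 611
low [483.3 271.2  11.7] hi [571.1 313.6 208.9]
```

Request:
{"method": "apply_moves", "body": {"commands": [[-0.004, 0, 0.002, 0], [-0.004, 0, 0.002, 0]]}}

```text
t: 16.92
tcp_pos: [526.8, 297.4, 171.8]
orientation: [0.49, 1.568, 0.46]
ft_force: [0.8, 0.4, 4.5]
opening: 46.3
```

Request:
{"method": "apply_moves", "body": {"commands": [[0, 0, 0, 0], [0, 0, 0, 0], [0, 0, 0, 0], [0, 0, 0, 0], [0, 0, 0, 0], [0, 0, 0, 0]], "hand": 0.75}}

```text
t: 17.42
tcp_pos: [525.7, 296.7, 170.6]
orientation: [-2.707, 1.57, -2.737]
ft_force: [0.1, 0.8, 0.6]
opening: 68.7
```

```bash
python3 pose.py s14
python3 - <<'E'
from w import *
im=grab('wrist'); save(im,'w14.png')
E
```

```text
17.4167 [525.7 296.7 170.6] [0.1 0.8 0.6] 68.69230849436133
back face tilt deg 0.9 x at z=30 570.3 633
low [483.4 270.9  11.3] hi [571.1 314.3 208.8]
```

View pics/w14.png

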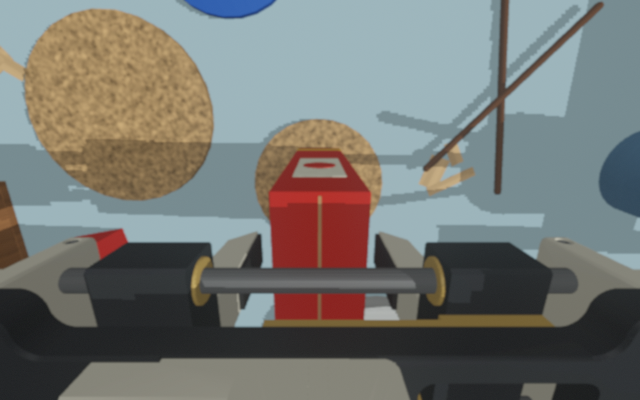

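Both fingers are clear of the carton (columns 272–368), and it stands upright on the trivet. I'll raise the hand and move away.

Request:
{"method": "apply_moves", "body": {"commands": [[0, 0, 0.1, 0], [0, 0, 0.25, 0], [0, 0, 0.4, 0], [0, 0, 0.55, 0], [0, 0, 0.7, 0], [-0.1, -0.1, 0.7, 0], [-0.3, -0.25, 0.7, 0], [-0.45, -0.4, 0.7, 0], [-0.45, -0.4, 0.7, 0], [-0.45, -0.4, 0.7, 0]]}}

```text
t: 18.35
tcp_pos: [434.2, 214.4, 311.1]
orientation: [-1.255, 1.569, -1.287]
ft_force: [0.4, -0.0, 0.1]
opening: 69.0
```

```bash
python3 pose.py s15
python3 - <<'E'
from w import *
im=grab('top'); save(im,'t15.png'); C=cloud(im)
for k,m in masks(im).items():
    m=m&(abs(C[...,2]-211)<8)
    if m.sum()>100:
        r=cv2.minAreaRect(C[m][:,:2].astype(np.float32)); print(k,np.round(r[0],1),np.round(r[1],1),round(r[2],1))
im=grab('scene'); save(im,'s15b.png'); print(sense()['ft_force'],sense()['joint_vel'].round(3))
E
```

```text
18.35 [434.2 214.4 311.1] [ 0.4 -0.   0.1] 68.95271226613231
back face tilt deg 8.3 x at z=30 577.0 728
low [483.  271.2  12.2] hi [571.1 315.4 209.2]
red [526.  296.1] [46.  86.6] 88.1
green [ 595.1 -212.5] [45.  88.6] 87.5
yellow [ 598.5 -112.4] [44.9 88.6] 86.5
[-0.46595622 -0.74834473  0.16228596] [-0.007  0.022 -0.003 -0.013 -0.001  0.003 -0.   ]
```

View pics/s15b.png

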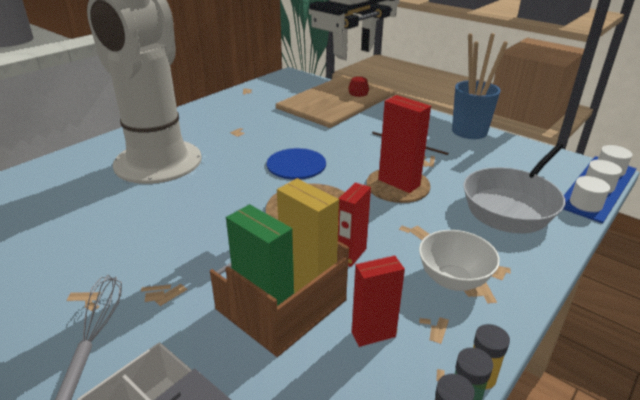

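View pics/t15.png

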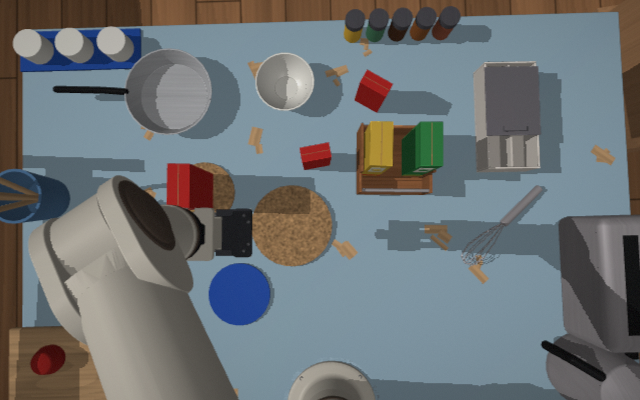

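```bash
python3 -c "
from rig import job; print(job.job_done())"
```

```text
the job is handed in; nothing more can be done
None
```

I tipped the red carton with shut fingers behind its top back edge, and it leaned by itself on the rail at about 28°. I gripped it near its top by the sides and lifted it out. Because it was still tilted, I rolled it upright about its lower front edge on the small cork trivet, released it and moved the hand clear. I handed the job in at about 18.5 s; it gave no verdict.

**Last checks:**
- **Red carton:** its centre is at (526.0, 296.1) and the trivet's is at (523.9, 296.2), so it is about 2 mm off. Its top is level at about 209 mm.
- **Neighbours:** green and yellow are upright and within about 2 mm of where they started.
- **Wrist force:** below 1 N after release, so the robot touches nothing.

**One check disagreed:** the last back-face fit gave an 8.3° tilt. I put that down to points from the newly visible top face getting into the fit. Just before, it read 0.9°, and the carton still spans 483–571 mm in x (88 mm), as it should if upright. I did not repeat the fit.

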